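# Mount the movement vice on its dovetail rail

## Robot

A 6-joint arm with a two-finger parallel gripper is mounted at the origin on the work surface. World frame = base frame: x ahead of the robot, y to its left, z up, the work surface at z = 0. Lengths are in mm, angles in rad, forces in N, time in s.
With the tool pointing down it reaches from about 350 to 775 mm from the base axis. Payload 7.3 kg.
Tool frame: the origin (TCP) lies at the very end of the fingers, on their centre line; the grasp point (between the pads) lies 19 mm behind it; z points along the fingers, y is the line along which they close (so a half turn about z gives the same grasp; the last joint's range is limited). The gripper opens to 92 mm and grips with 3 to 60 N. Pads are 19 mm wide; open, the fingers measure 130 mm over their backs; the gripper's body (75 mm by 190 mm) begins 47 mm behind the grasp point.
Start: joints at [-1.478, 0.342, 1.524, -0, 1.275, -0.146], TCP at [124.203, -510.116, 226.741] pointing down, gripper open.
Joint ranges: [-2.53, 2.53], [-0.77, 2.02], [0.04, 2.7], [-1, 4.14], [0.28, 2.66], [-3.11, 3.11]. Speed limits (rad/s): [2.57, 2.57, 3.14, 3.14, 3.14, 3.14].

## Interface

Orientations are given as [roll, pitch, yaw] about the fixed x, y, z axes, in that order (R = Rz(yaw) Ry(pitch) Rx(roll)).
In Python, from plant import get_obs, vision, workorder gives the robot as it stands.
- The arm moves only by the shell command python3 -m pendant 'ROWS' [OPENING]. ROWS is a JSON object of lists of equal length, an entry for each row: "dp": the shift along the tool's x, y, z in m, a list of three; "rotation": the turn, a rotation vector about the tool's x, y, z in rad, a list of three. A call has 1 to 8 rows; each row is the pose to reach, as a shift and turn from the pose commanded when the call began, along the tool's axes at that moment; what a row does not reach only later rows make up. A row lasts 1/8 s, in which the tool goes at most 62.5 mm and 10.7 degrees, less where a joint would pass 70% of its speed; a pose out of reach is approached as far as the arm can. A call with a gripper value outside its range is refused whole. OPENING is the finger opening in m, from 0 to 0.0918, set as the call begins (- or left out, the last holds). The fingers move at their own pace and stop on an object; the grip force is fixed at half the most. Time passes only in rows, so rows that repeat a pose let the fingers close. It gives the time, the measured TCP pose, the force, the opening and the grip force at its end, in the units of the state.
- get_obs(): the state, without advancing time (a new reading comes with each control period).
- vision.capture(name): name is "side" or "top" or "wrist"; returns a dict with "pixels" (400x640x3 uint8, red, green, blue), "vfov" (degrees; the focal length in pixels is half the picture's height over the tangent of half this angle, whatever the lens; pixels are square), "cx", "cy" (the principal point, pixels), "dist" ([k1, k2, p1, p2, k3] as OpenCV has them; the pictures are not rectified), "pose" (4x4, takes a point from camera to world coordinates); the wrist camera has in their place "T_tool_cam" (4x4, takes a point from camera to tool coordinates, whose origin is the TCP and whose axes are the flange's). Camera axes: x right, y up, looking along -z (the intrinsics and any distortion apply to the point x, -y, -z); pixel columns grow to the right and rows downward; lengths in mm; the calibration is good to about 2 mm. A picture is of the moment at which its call begins: read the wrist's pose just before it. There is no depth.
- workorder.close_job(): hands the job in; it is judged then, once.
The state is a dict: "time": time; "joint_positions": joint angles; "dq": joint speeds; "tau": joint torques, N m; "tool_pos": TCP position; "tcp_rot": TCP orientation; "contact_force": force on the tool from outside, world axes, zero at the start; "moment": the same for the moment, N m; "grip_width": finger opening in mm; "finger_force": force on a finger pad.
Only numpy, scipy, OpenCV 4.12 (cv2) and the standard library are available. Lean on these libraries where they do the work, as an engineer would, in place of code of your own. Each camera call takes 0.05 s, during which the arm holds its last target. There are 200 camera calls.

## Task

Take the watch-movement vice from the bench, slide its carriage onto the dovetail rail from the rail's open tapered end, and push it gently home until it presses in the sprung tip of the stop's adjusting screw. Then turn the winged clamp knob on its side clockwise until the clamp grips the rail firmly, without overtightening it, and let go with the vice still bearing on that tip; do not ram or force anything, and leave the other things on the bench alone.

Things in the scene. Friction and masses are not known exactly. Their poses are not given: they have to be found in the camera images.
- carriage: Loose movement vice: aluminium carriage, 0.3 to 0.55 kg. Origin: centre of its underside (on the bench at z = 0); +x is its front, z up. Plate 56 (x) by 70 (y) mm, 14 to 24 mm high; under it two jaws, 0 to 14 mm high, embrace the rail with 1.2 mm play each side. An ear with the knob sticks out to y = +83 mm, 14 to 24 mm high. It goes on the rail front end first, its x axis along the rail's x.
- vice_grip (a point): Middle of the carriage's dark steel vice block, the part to hold: 44 (x) by 30 (y) by 36 mm high, centred on the carriage, from 24 to 60 mm above its origin (two 3 mm brass strips on top). This point is 42 mm above the carriage's origin; axes as the carriage's.
- clamp_pad: The small brass clamp pad of the carriage, in the middle of its +y jaw, seen only from below or the end; its origin coincides with the carriage's when the knob is loose, and it moves to the carriage's -y, 4.5 mm per radian of knob, pressing on the rail's flank.
- clamp_knob (a joint): Angle of the winged clamp knob: 0 loose, wing along the carriage's x; grows clockwise seen from above. Friction 0.22 N m; stays where left. On the rail the pad takes up the play at about 0.9 rad, drawing the carriage up to 2 mm to +y; then torque rises. Firmly tight at about 1.1 rad; past about 1.35 rad overtightened (pad over 60 N).
- knob_grip (a point): Middle of the knob's wing, on its axis, 62 mm to +y and 39 mm above the carriage's origin. The wing is black, 40 mm long, 10 mm thick, 18 mm high (30 to 48 mm above the carriage's origin); x is along the wing. Under it a steel collar, 28 mm across, 24 to 30 mm above the carriage's origin, on the ear.
- rail: Fixed steel dovetail rail, 150 mm long along its x, on a foot plate 170 by 84 by 8 mm. Origin: centre of the foot's underside, on the bench; z up. Dovetail 28 to 40 mm above the bench, 22 mm wide at its root, 34 mm near the top. Seated (plate on the rail's top) the carriage's origin is 26 mm above the rail's, at y = 0; play lets it lift about 2 mm.
- rail_entry (a point): Centre of the rail's top at its open end (x = -75, z = 40 mm in the rail's frame), where the carriage goes on, moving to the rail's +x. The last 16 mm of the rail taper to a nose about 3 mm narrower each side and 2 mm lower.
- stop: Fixed stop block across the rail, 14 (x) by 46 (y) mm, 27 to 52 mm high. Origin: on the rail's axis at bench height, mid-length; axes as the rail's. A screw with a sprung tip, 45 mm high, points to -x from it; its setting varies and is not measured: the carriage meets the tip with its origin 46 to 68 mm to -x of this one. The tip yields 6 mm at 0.5 N/mm, then is rigid; over 15 N marks it.
- oil_bottle: Bystander: small amber bottle, 36 mm across, 75 mm high; origin under its centre.
- bench_block: Bystander: dark steel bench block 46 x 46 x 30 mm; origin under its centre.
- parts_jar: Bystander: glass jar with metal lid, 52 mm across, 45 mm high; origin under its centre.
- screwdriver: Bystander: screwdriver 140 mm long, lying along its x axis; origin at mid-length on the bench.

How it is judged:
By the outcome, as a careful person would: the job done as asked, in the order asked, and still so for the second after the job is handed in, with the robot touching nothing.
It also fails if it takes over 61 s, if anything falls off the work surface, if the arm or the gripper's body presses on something with over 40 N, if the wrist force passes 120 N, or if a joint passes its speed limit or range.

## Working session

There is one attempt and no reset: what is moved stays moved. The work goes in short steps, Python scripts to look and compute and a shell command to move; the robot and the scene stay as the last step left them, time stands still between calls to the robot, and variables do not carry over. Pictures are saved under pics/ and viewed, at most 10 in all, crops included, and the job is handed in when it is done.

```bash
mkdir -p pics; ls
cat > h.py <<'E'
import numpy as np, cv2
from scipy.spatial.transform import Rotation as R
from plant import get_obs, vision, workorder
def cap(n,f):
    o=get_obs(); c=vision.capture(n); cv2.imwrite(f'pics/{f}.png',c['pixels'][:,:,::-1])
    T=c.get('pose')
    if T is None:
        t=np.eye(4); t[:3,:3]=R.from_euler('xyz',o['tcp_rot']).as_matrix(); t[:3,3]=o['tool_pos']; T=t@np.array(c['T_tool_cam'])
    f_=200/np.tan(np.radians(c['vfov'])/2)
    np.savez(f'pics/{f}.npz',T=np.array(T),K=np.array([[f_,0,c['cx']],[0,f_,c['cy']],[0,0,1]]),d=np.array(c['dist'],float))
def cam(f): z=np.load(f'pics/{f}.npz'); return z['T'],z['K'],z['d']
def ray(f,uv):
    T,K,d=cam(f); p=cv2.undistortPoints(np.array([[uv]],float),K,d)[0,0]
    return T[:3,3],T[:3,:3]@np.array([p[0],-p[1],-1])
def at(f,uv,z):
    o,v=ray(f,uv); return o+v*(z-o[2])/v[2]
def proj(f,P):
    T,K,d=cam(f); q=(np.atleast_2d(P)-T[:3,3])@T[:3,:3]; q=q*[1,-1,-1]
    return cv2.projectPoints(q,np.zeros(3),np.zeros(3),K,d)[0][:,0]
E
python3 - <<'E'
from h import *
for n in('top','side'):cap(n,n+'1')
for n in('top','side'):
    T,K,d=cam(n+'1');print(n,T.round(2),K.round(1),d)
o=get_obs();print(o)
E
```

```text
pics
top [[-5.00000e-02  9.70000e-01 -2.30000e-01  3.58630e+02]
 [-1.00000e+00 -5.00000e-02  2.00000e-02  3.79100e+01]
 [ 1.00000e-02  2.30000e-01  9.70000e-01  1.10885e+03]
 [ 0.00000e+00  0.00000e+00  0.00000e+00  1.00000e+00]] [[419.6   0.  321.1]
 [  0.  419.6 205.3]
 [  0.    0.    1. ]] [-0.05001008  0.          0.          0.          0.        ]
side [[ 7.5000e-01  5.1000e-01 -4.3000e-01  1.7392e+02]
 [-6.6000e-01  5.8000e-01 -4.7000e-01 -4.4236e+02]
 [ 1.0000e-02  6.4000e-01  7.7000e-01  8.5241e+02]
 [ 0.0000e+00  0.0000e+00  0.0000e+00  1.0000e+00]] [[417.6   0.  318.2]
 [  0.  417.6 199.3]
 [  0.    0.    1. ]] [-0.00858724  0.          0.          0.          0.        ]
{'time': 0.1, 'joint_positions': array([-1.47801686e+00,  3.42651259e-01,  1.52491394e+00,  3.49622900e-06,
        1.27539113e+00, -1.46004499e-01]), 'dq': array([ 0.00050368, -0.00280133, -0.00218989, -0.00149886, -0.00088932,
       -0.00031232]), 'tau': array([ 1.90997293e-03, -4.32003129e+01, -2.44693583e+01,  7.19164289e-02,
        5.25933795e-02, -3.86007173e-05]), 'tool_pos': array([ 124.16061515, -509.73958975,  226.11801939]), 'tcp_rot': array([-3.14024397e+00, -2.01704744e-04,  2.38782809e-01]), 'contact_force': array([ 0.05096571,  0.32284417, -0.76014673]), 'moment': array([-0.0111064 ,  0.03771098,  0.03877085]), 'finger_force': 0.0, 'grip_width': 91.83182267773915}
```

View pics/top1.png

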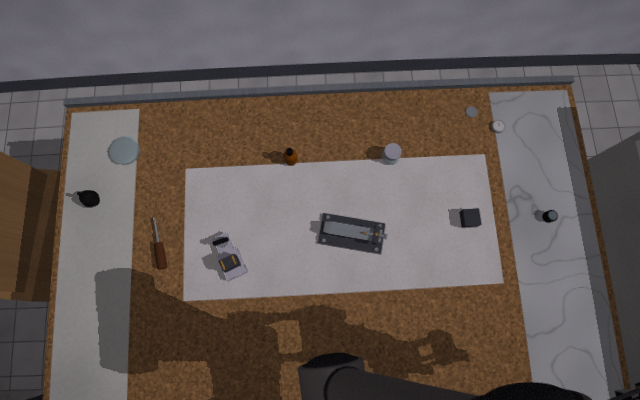

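View pics/side1.png

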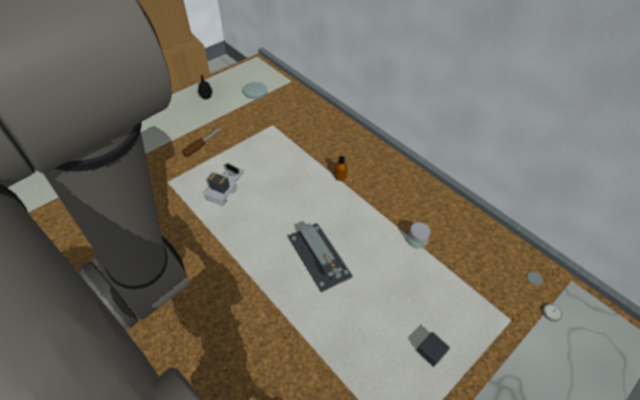

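The top view shows the carriage at about (230,258) with its knob at (221,240). The rail is at (350,233), open end left and stop right. Next I'll enlarge both.

Run:
```python
from h import *
a=cv2.imread('pics/top1.png')
c1=cv2.resize(a[220:292,190:265],None,fx=8,fy=8,interpolation=cv2.INTER_CUBIC)[:576,:600]
c2=cv2.resize(a[205:263,310:400],None,fx=8,fy=8,interpolation=cv2.INTER_CUBIC)
cv2.imwrite('pics/c1.png',c1);cv2.imwrite('pics/c2.png',c2)
```

```text
(no output)
```

View pics/c1.png

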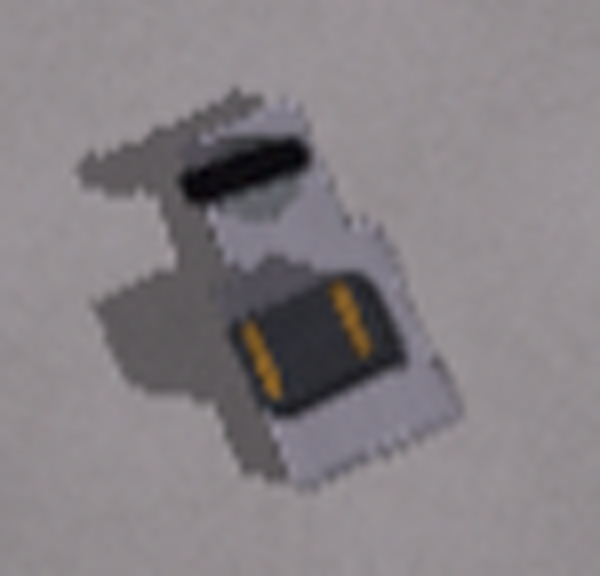

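View pics/c2.png

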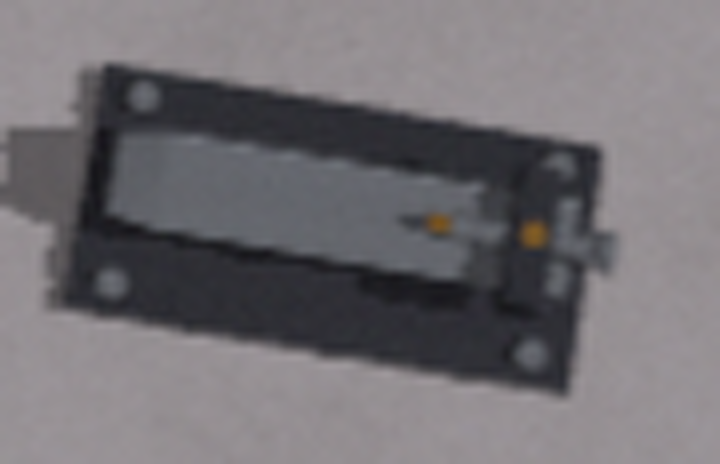

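Run:
```python
from h import *
g=lambda p,u0,v0:(u0+(p[0]+.5)/8-.5,v0+(p[1]+.5)/8-.5)
for n,p,z in [('s1',(262,362),61),('s2',(351,320),61),('vice',(306,341),61),('w1',(190,186),48),('w2',(303,155),48),('wc',(247,170),48),('pl-bot',(302,487),24),('pl-right',(460,410),24)]:
    print(n,at('top1',g(p,190,220),z).round(1))
for n,p,z in [('f1',(108,68),8),('f2',(600,148),8),('f3',(568,390),8),('f4',(65,305),8),('e1',(112,135),39),('e2',(107,215),39),('b1',(145,97),8),('b2',(558,166),8),('b3',(531,353),8),('b4',(112,284),8),('tip?',(402,220),45),('stop',(534,235),52)]:
    print(n,at('top1',g(p,310,205),z).round(1))
```

```text
s1 [462. 273.  61.]
s2 [473.7 245.1  61. ]
vice [467.9 259.2  61. ]
w1 [520.3 298.8  48. ]
w2 [528.5 262.6  48. ]
wc [524.5 280.6  48. ]
pl-bot [425.2 268.6  24. ]
pl-right [447.2 217.7  24. ]
f1 [591.7  14.4   8. ]
f2 [ 555.9 -148.2    8. ]
f3 [ 475.8 -130.7    8. ]
f4 [512.6  32.9   8. ]
e1 [562.9  15.   39. ]
e2 [536.8  18.   39. ]
b1 [581.2   2.6   8. ]
b2 [ 550.6 -133.7    8. ]
b3 [ 488.6 -119.5    8. ]
b4 [518.8  17.1   8. ]
tip? [529.2 -76.3  45. ]
stop [ 521.  -117.3   52. ]
```

Measured: carriage centre (468,259), yaw about −68°. The knob offset is 60.5 mm (should be 62) and the plate edge 55.4 mm (56), so both agree. Rail origin is (534.4,−58.1), yaw −102.5°, with the nose 76 mm out (75). I'll move over the carriage with tool yaw 112°.

```bash
python3 -m pendant '{"dp":[[0.06,-0.037,0],[0.115,-0.07,0],[0.17,-0.105,0],[0.22,-0.135,0],[0.275,-0.17,0],[0.33,-0.20,0],[0.375,-0.23,0],[0.42,-0.26,0]],"rotation":[[0,0,-0.12],[0,0,-0.24],[0,0,-0.36],[0,0,-0.49],[0,0,-0.61],[0,0,-0.73],[0,0,-0.85],[0,0,-0.98]]}' 0.06
```

```text
time: 1.1
tool_pos: [471.9, -156.2, 226.5]
tcp_rot: [-3.141, 0.0, 1.224]
contact_force: [1.3, -0.4, -0.8]
grip_width: 60.4
finger_force: 0.0
```

```bash
python3 -m pendant '{"dp":[[0.055,-0.021,0],[0.11,-0.042,0],[0.165,-0.062,0],[0.22,-0.083,0],[0.28,-0.105,0.01],[0.33,-0.124,0.02],[0.37,-0.139,0.025],[0.39,-0.1465,0.027]],"rotation":[[0,0,-0.09],[0,0,-0.18],[0,0,-0.27],[0,0,-0.36],[0,0,-0.45],[0,0,-0.55],[0,0,-0.65],[0,0,-0.736]]}'
python3 - <<'E'
from h import *
import time
cap('wrist','w1'); cap('wrist','w2'); o=get_obs(); print(o['tool_pos'],o['tcp_rot'],o['dq'].round(3)); T,K,d=cam('w2');print(T.round(2),K,d)
C=lambda x,y,z,a=np.radians(-68):[468+x*np.cos(a)-y*np.sin(a),259+x*np.sin(a)+y*np.cos(a),z]
for p in [(0,0,61),(0,62,48),(28,-35,24),(-28,-35,24)]: print(p,proj('w2',[C(*p)]).round(1))
E
```

```text
time: 2.1
tool_pos: [466.9, 260.6, 198.8]
tcp_rot: [-3.14, -0.0, 1.96]
contact_force: [0.0, -0.5, -0.7]
grip_width: 59.8
finger_force: 0.0
[466.98923315 260.31399525 198.81664345] [-3.14022684e+00 -3.67209752e-04  1.95882275e+00] [-0.047 -0.022  0.022 -0.017  0.004  0.039]
[[ 9.2000e-01 -3.7000e-01 -9.0000e-02  4.4219e+02]
 [ 3.8000e-01  9.0000e-01  2.3000e-01  3.2306e+02]
 [-0.0000e+00 -2.5000e-01  9.7000e-01  3.5670e+02]
 [ 0.0000e+00  0.0000e+00  0.0000e+00  1.0000e+00]] [[276.83261015   0.         316.64815403]
 [  0.         276.83261015 205.15862143]
 [  0.           0.           1.        ]] [-0.04114928  0.          0.          0.          0.        ]
(0, 0, 61) [[316.4 199.7]]
(0, 62, 48) [[370.6 197.6]]
(28, -35, 24) [[288.3 214.6]]
(-28, -35, 24) [[287.6 169.8]]
```

View pics/w2.png

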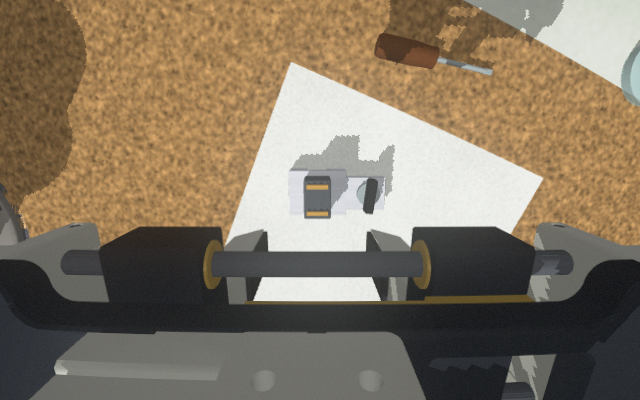

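The wrist view shows the brass strips at (317,187) and (317,214) and the plate corners at (290,213) and (289,170), all within 1–2 px of prediction. The wing is about 8° clockwise of the carriage's x. Descending to grasp.

```bash
python3 -m pendant '{"dp":[[0,0,0.05],[0,0,0.095],[0,0,0.125],[0,0,0.145],[0,0,0.16],[0,0,0.168],[0,0,0.1705],[0,0,0.1705]],"rotation":[[0,0,0],[0,0,0],[0,0,0],[0,0,0],[0,0,0],[0,0,0],[0,0,0],[0,0,0]]}' 0.046; python3 -m pendant '{"dp":[[0,0,0],[0,0,0],[0,0,0],[0,0,0],[0,0,0],[0,0,0]],"rotation":[[0,0,0],[0,0,0],[0,0,0],[0,0,0],[0,0,0],[0,0,0]]}' 0.02
```

```text
time: 3.2
tool_pos: [468.1, 258.5, 29.6]
tcp_rot: [3.141, 0.0, 1.955]
contact_force: [-0.1, 0.1, 0.3]
grip_width: 46.1
finger_force: 0.0
time: 3.95
tool_pos: [468.1, 258.6, 29.6]
tcp_rot: [3.141, 0.0, 1.955]
contact_force: [-0.3, 0.0, 6.2]
grip_width: 29.9
finger_force: 30.0
```

```bash
python3 -m pendant '{"dp":[[0,0,-0.02],[0,0,-0.05],[-0.03,0.002,-0.075],[-0.075,0.004,-0.08],[-0.12,0.007,-0.08],[-0.165,0.01,-0.08],[-0.2,0.012,-0.08],[-0.217,0.013,-0.08]],"rotation":[[0,0,0],[0,0,0],[0,0,0.08],[0,0,0.2],[0,0,0.34],[0,0,0.47],[0,0,0.56],[0,0,0.602]]}'
python3 -m pendant '{"dp":[[0,0,0],[0,0,0]],"rotation":[[0,0,0],[0,0,0]]}'
python3 - <<'E'
from h import *
for n in('top','wrist','side'):cap(n,n+'3')
o=get_obs();print(o['tool_pos'],o['tcp_rot'],o['contact_force'],o['grip_width'])
a=cv2.imread('pics/top3.png')[175:265,265:400]; a=cv2.resize(a,(800,533),interpolation=cv2.INTER_CUBIC);cv2.imwrite('pics/c3.png',a)
E
```

```text
time: 4.95
tool_pos: [560.8, 60.4, 108.1]
tcp_rot: [-3.139, 0.001, 1.349]
contact_force: [-0.8, 0.4, -3.4]
grip_width: 29.5
finger_force: 30.0
time: 5.2
tool_pos: [560.2, 63.2, 108.7]
tcp_rot: [-3.14, -0.0, 1.354]
contact_force: [0.1, 0.5, -3.5]
grip_width: 29.9
finger_force: 30.0
[560.57628894  63.24712398 109.16702007] [-3.14116395e+00  3.06113464e-05  1.35482181e+00] [ 0.40179936 -0.10536121 -3.58542001] 29.810328065448868
```

View pics/wrist3.png

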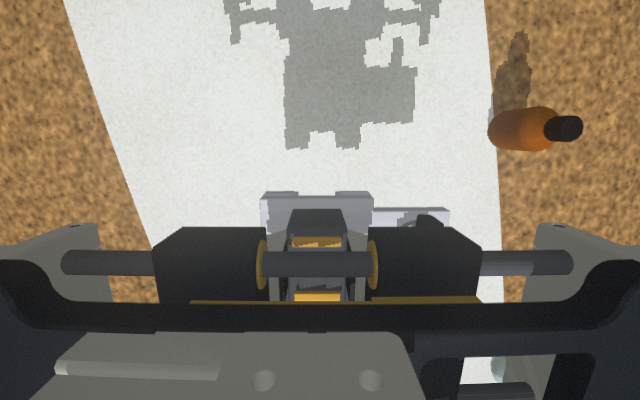

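The wrist view shows the carriage square in the fingers: plate back corners (262,195) and (373,195), knob ear intact at (430,220). I'll descend short of the rail's nose and compare with the rail in the top view.

```bash
python3 -m pendant '{"dp":[[0,0,0.015],[0,0,0.032],[0,0,0.044],[0,0,0.05],[0,0,0.0525],[0,0,0.0525]],"rotation":[[0,0,0],[0,0,0],[0,0,0],[0,0,0],[0,0,0],[0,0,0]]}'
python3 - <<'E'
from h import *
for n in('top','side'):cap(n,n+'4')
o=get_obs();print(o['tool_pos'],o['tcp_rot'],o['contact_force'],o['grip_width'])
a=cv2.imread('pics/top4.png')[180:255,285:395]; a=cv2.resize(a,(792,540),interpolation=cv2.INTER_CUBIC)
b=cv2.imread('pics/side4.png')[150:300,240:390]; b=cv2.resize(b,(600,600),interpolation=cv2.INTER_CUBIC)
cv2.imwrite('pics/c4.png',a);cv2.imwrite('pics/d4.png',b)
E
```

```text
time: 6.1
tool_pos: [561.3, 62.1, 56.9]
tcp_rot: [3.141, -0.0, 1.353]
contact_force: [-0.2, -0.0, -3.6]
grip_width: 29.7
finger_force: 30.0
[561.43022973  62.06902204  57.12982715] [ 3.14065652e+00 -9.65697024e-05  1.35274281e+00] [ 1.05653014  0.27175997 -4.71716648] 29.89834836074726
```

View pics/c4.png

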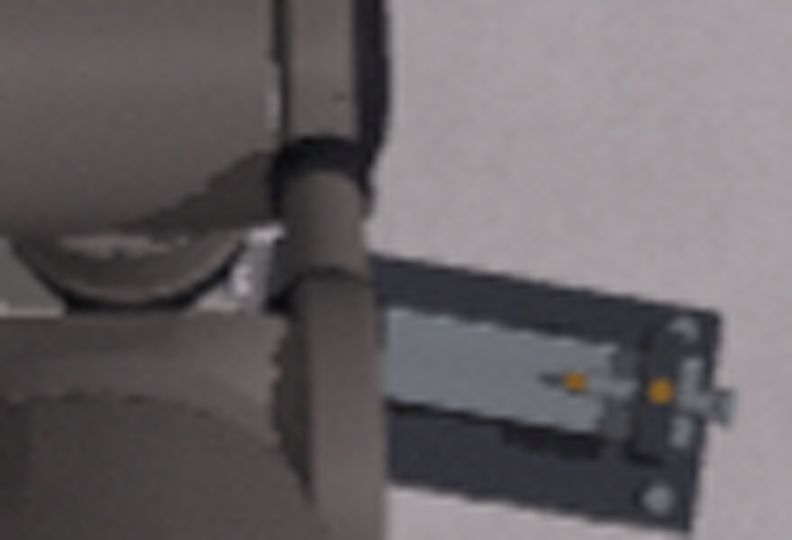

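The arm hides the carriage in the top view, but the rail and the stop's tip (545,380) are clear. On-axis checks of the stop give |y| ≤ 1 mm, well inside the taper's lead-in. I'll go in slowly, watching the force.

```bash
python3 -m pendant '{"dp":[[-0.006,0,0],[-0.012,0,0],[-0.018,0,0],[-0.022,0,0],[-0.025,0,0],[-0.028,0,0]],"rotation":[[0,0,0],[0,0,0],[0,0,0],[0,0,0],[0,0,0],[0,0,0]]}'; python3 -c "
from h import *
o=get_obs();print(o['moment'],R.from_euler('z',-1.3526).apply(o['contact_force']))"
```

```text
time: 6.95
tool_pos: [555.0, 34.6, 56.7]
tcp_rot: [3.142, 0.0, 1.353]
contact_force: [-0.6, 0.1, -4.0]
grip_width: 30.1
finger_force: 30.0
[-0.00880999 -0.03495036 -0.03502861] [-0.01706623  0.63618903 -4.02458428]
```

```bash
python3 -m pendant '{"dp":[[-0.003,0,0],[-0.006,0,0],[-0.009,0,0],[-0.012,0,0],[-0.015,0,0],[-0.018,0,0]],"rotation":[[0,0,0],[0,0,0],[0,0,0],[0,0,0],[0,0,0],[0,0,0]]}'; python3 -c "
from h import *
o=get_obs();print(o['moment'],R.from_euler('z',-1.3526).apply(o['contact_force']))"
```

```text
time: 7.7
tool_pos: [551.1, 17.0, 56.7]
tcp_rot: [3.142, 0.0, 1.353]
contact_force: [-0.3, -0.2, -3.8]
grip_width: 29.9
finger_force: 30.0
[0.04866052 0.02457936 0.01591328] [-0.2377867   0.23200749 -3.75353532]
```

```bash
python3 -m pendant '{"dp":[[-0.005,0,0],[-0.011,0,0],[-0.017,0,0],[-0.023,0,0],[-0.029,0,0],[-0.035,0,0],[-0.040,0,0],[-0.044,0,0]],"rotation":[[0,0,0],[0,0,0],[0,0,0],[0,0,0],[0,0,0],[0,0,0],[0,0,0],[0,0,0]]}'; python3 -c "
from h import *
o=get_obs();print(o['moment'],R.from_euler('z',-1.3526).apply(o['contact_force']))"
```

```text
time: 8.7
tool_pos: [541.5, -26.1, 56.7]
tcp_rot: [3.142, 0.0, 1.353]
contact_force: [0.1, -0.2, -3.9]
grip_width: 29.5
finger_force: 30.0
[-0.00892481  0.0096188   0.02543264] [-0.1557732  -0.10600051 -3.85240357]
```

```bash
python3 -m pendant '{"dp":[[-0.002,0,0],[-0.004,0,0],[-0.006,0,0],[-0.008,0,0],[-0.010,0,0],[-0.012,0,0],[-0.014,0,0],[-0.016,0,0]],"rotation":[[0,0,0],[0,0,0],[0,0,0],[0,0,0],[0,0,0],[0,0,0],[0,0,0],[0,0,0]]}'; python3 -c "
from h import *
o=get_obs();print(o['moment'],R.from_euler('z',-1.3526).apply(o['contact_force']))"
```

```text
time: 9.7
tool_pos: [538.1, -41.5, 56.7]
tcp_rot: [3.142, 0.0, 1.353]
contact_force: [-0.3, 0.5, -3.6]
grip_width: 29.7
finger_force: 30.0
[-0.06907315 -0.04397111 -0.02303247] [ 0.38287518  0.42953433 -3.62888749]
```

```bash
for i in 1; do python3 -m pendant '{"dp":[[-0.001,0,0],[-0.002,0,0],[-0.003,0,0],[-0.004,0,0],[-0.005,0,0],[-0.006,0,0],[-0.006,0,0]],"rotation":[[0,0,0],[0,0,0],[0,0,0],[0,0,0],[0,0,0],[0,0,0],[0,0,0]]}'; done; python3 -c "
from h import *
o=get_obs();print(o['moment'],R.from_euler('z',-1.3526).apply(o['contact_force']))"
```

```text
time: 10.58
tool_pos: [536.8, -47.3, 56.7]
tcp_rot: [-3.142, 0.0, 1.353]
contact_force: [-0.6, -0.2, -4.3]
grip_width: 30.4
finger_force: 30.0
[-0.04583596 -0.04760241 -0.02713673] [-0.30780458  0.53364895 -4.34057901]
```

```bash
python3 -m pendant '{"dp":[[-0.001,0,0],[-0.002,0,0],[-0.003,0,0],[-0.004,0,0],[-0.004,0,0]],"rotation":[[0,0,0],[0,0,0],[0,0,0],[0,0,0],[0,0,0]]}';  cat > f.py <<'E'
from h import *
fs=[];ms=[]
for i in range(4):
    vision.capture('wrist'); o=get_obs(); fs.append(o['contact_force']); ms.append(o['moment'])
print('rail-ish F',R.from_euler('z',-1.3526).apply(np.mean(fs,0)).round(2),'M',R.from_euler('z',-1.3526).apply(np.mean(ms,0)).round(3),o['tool_pos'].round(2),o['tcp_rot'].round(4))
E
python3 f.py
```

```text
time: 11.2
tool_pos: [535.9, -51.2, 56.7]
tcp_rot: [-3.141, 0.0, 1.353]
contact_force: [-1.2, -0.5, -3.8]
grip_width: 30.2
finger_force: 30.0
rail-ish F [ 0.25  0.08 -4.5 ] M [-0.009  0.071  0.   ] [535.94 -51.16  56.68] [-3.1415e+00  1.0000e-04  1.3528e+00]
```

```bash
python3 -m pendant '{"dp":[[-0.001,0,0],[-0.002,0,0],[-0.003,0,0],[-0.003,0,0]],"rotation":[[0,0,0],[0,0,0],[0,0,0],[0,0,0]]}'; python3 f.py
```

```text
time: 11.9
tool_pos: [535.3, -54.2, 56.7]
tcp_rot: [-3.142, 0.0, 1.353]
contact_force: [-0.2, 0.1, -4.4]
grip_width: 30.2
finger_force: 30.0
rail-ish F [-0.08  0.25 -4.22] M [ 0.054  0.072 -0.003] [535.3  -54.1   56.67] [-3.1415e+00  1.0000e-04  1.3528e+00]
```

```bash
M='python3 f.py'; python3 -m pendant '{"dp":[[-0.001,0,0],[-0.002,0,0],[-0.003,0,0],[-0.003,0,0]],"rotation":[[0,0,0],[0,0,0],[0,0,0],[0,0,0]]}'|head -2; $M
```

```text
time: 12.6
tool_pos: [534.6, -57.1, 56.7]
rail-ish F [-0.33  0.47 -4.48] M [ 0.083  0.095 -0.   ] [534.63 -57.09  56.68] [-3.1415e+00  2.0000e-04  1.3528e+00]
```

```bash
python3 -m pendant '{"dp":[[-0.001,0,0],[-0.002,0,0],[-0.003,0,0],[-0.003,0,0]],"rotation":[[0,0,0],[0,0,0],[0,0,0],[0,0,0]]}'|head -2; python3 f.py
```

```text
time: 13.3
tool_pos: [534.0, -59.9, 56.7]
rail-ish F [ 1.26  1.24 -4.51] M [ 0.129 -0.223 -0.027] [534.02 -59.92  56.7 ] [-3.1415e+00  1.0000e-04  1.3528e+00]
```

Contact: 1.3 N is about 2.5 mm into the spring, with some side load. I'll ease sideways, press 1 mm more and lower the carriage onto the rail.

```bash
python3 -m pendant '{"dp":[[-0.0005,-0.0006,0],[-0.001,-0.0006,0.0003],[-0.001,-0.0006,0.0006],[-0.001,-0.0006,0.0006]],"rotation":[[0,0,0],[0,0,0],[0,0,0],[0,0,0]]}'|head -2; python3 f.py
```

```text
time: 14.0
tool_pos: [533.5, -60.8, 56.2]
rail-ish F [ 1.13 -0.3  -3.6 ] M [-0.147 -0.22   0.022] [533.36 -60.82  56.14] [3.1413e+00 1.0000e-04 1.3528e+00]
```

```bash
python3 -m pendant '{"dp":[[0,0,0.0004],[0,0,0.0006],[0,0,0.0006]],"rotation":[[0,0,0],[0,0,0],[0,0,0]]}'|head -2; python3 f.py
python3 -m pendant '{"dp":[[0,0,0],[0,0,0],[0,0,0],[0,0,0]],"rotation":[[0,0,0],[0,0,0],[0,0,0],[0,0,0]]}' 0.046; python3 f.py
python3 -m pendant '{"dp":[[0,0,-0.02],[0,0,-0.05],[0,0,-0.09],[0.03,0.03,-0.11],[0.06,0.062,-0.12],[0.06,0.062,-0.12],[0.06,0.062,-0.12]],"rotation":[[0,0,0],[0,0,0],[0,0,0],[0,0,0],[0,0,0],[0,0,0],[0,0,0]]}'
python3 - <<'E'
from h import *
cap('wrist','w5');cap('top','t5');cap('side','s5');o=get_obs();print(o['tool_pos'],o['tcp_rot'])
a=cv2.imread('pics/w5.png'); cv2.imwrite('pics/w5b.png',cv2.resize(a[60:330,140:500],(800,600),interpolation=cv2.INTER_CUBIC))
E
```

```text
time: 14.58
tool_pos: [533.2, -60.8, 55.6]
rail-ish F [ 1.43  0.45 -0.76] M [ 0.079 -0.235 -0.002] [533.22 -60.77  55.64] [3.1415e+00 1.0000e-04 1.3528e+00]
time: 15.28
tool_pos: [533.3, -60.9, 55.5]
tcp_rot: [3.141, 0.0, 1.353]
contact_force: [0.4, 0.5, 0.7]
grip_width: 45.9
finger_force: 0.0
rail-ish F [-0.25  0.04  0.18] M [-0.092  0.001  0.007] [533.26 -60.79  55.5 ] [3.1415e+00 1.0000e-04 1.3528e+00]
time: 16.35
tool_pos: [605.9, -15.7, 174.8]
tcp_rot: [-3.14, 0.001, 1.353]
contact_force: [-0.5, -0.1, 0.1]
grip_width: 46.0
finger_force: 0.0
[605.82269593 -16.16360625 175.11060057] [-3.14033334e+00  3.26141362e-04  1.35199961e+00]
```

View pics/w5b.png

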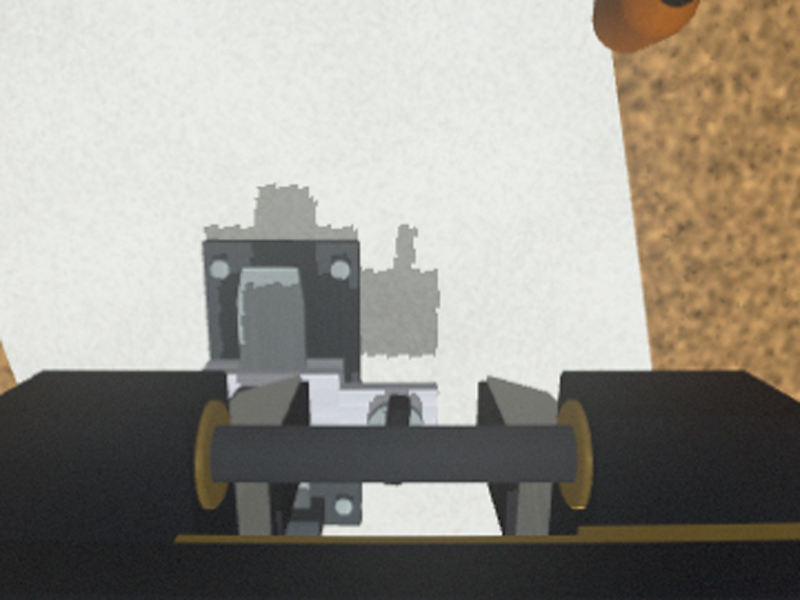

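Run:
```python
from h import *
a=np.radians(-102.5); xh=np.array([np.cos(a),np.sin(a)]); yh=np.array([-xh[1],xh[0]])
for n,p,z in [('wing far',(399,394),74),('wing near',(393,483),74),('plate back',(285,360),50),('ear back',(400,384),50),('ear right',(437,390),50),('nose L',(243,268),38),('nose R',(300,268),38),('foot BL',(205,241),8),('foot BR',(360,241),8)]:
    q=at('w5',(140+p[0]/2.222,60+p[1]/2.222),z); r=q[:2]-[534.4,-58.1]; print(n,q.round(1),'rail',round(r@xh,1),round(r@yh,1))
r=np.array([605.8,-16.1])-[534.4,-58.1];print('tcp rail',r@xh,r@yh)
r=np.array([533.3,-60.8])-[534.4,-58.1];print('release tcp rail',r@xh,r@yh)
```

```text
wing far [601.8 -48.5  74. ] rail -23.9 63.7
wing near [589.6 -91.2  74. ] rail 20.3 61.1
plate back [550.1 -28.7  50. ] rail -32.1 8.9
ear back [601.6 -52.6  50. ] rail -19.9 64.5
ear right [618.6 -59.6  50. ] rail -16.8 82.5
nose L [539.2  17.7  38. ] rail -75.0 -11.7
nose R [566.3  11.6  38. ] rail -75.0 16.0
foot BL [515.1  32.8   8. ] rail -84.6 -38.5
foot BR [595.3  14.9   8. ] rail -84.4 43.6
tcp rail -56.45822073421773 60.6170711229629
release tcp rail 2.874082794555734 -0.48953865019907217
```

The carriage sits on the rail, the wing runs from (399,394) to (393,483), roughly aligned with the rail and midway between the fingers. Moving down over the knob.

```bash
python3 -m pendant '{"dp":[[-0.03,0,0],[-0.0565,0,0.02],[-0.0565,0,0.06],[-0.0565,0,0.09],[-0.0565,0,0.107],[-0.0565,0,0.114],[-0.0565,0,0.117],[-0.0565,0,0.117]],"rotation":[[0,0,0],[0,0,0.07],[0,0,0.07],[0,0,0.07],[0,0,0.07],[0,0,0.07],[0,0,0.07],[0,0,0.07]]}' 0.03; python3 f.py
```

```text
time: 17.5
tool_pos: [595.0, -70.8, 59.3]
tcp_rot: [3.14, 0.0, 1.283]
contact_force: [-0.0, 0.5, -0.2]
grip_width: 30.3
finger_force: 0.0
rail-ish F [-0.24  0.18  0.12] M [-0.079  0.014 -0.003] [594.93 -70.81  59.2 ] [3.1403 0.     1.2829]
```

```bash
python3 -m pendant '{"dp":[[0,0,0.0007],[0,0,0.0007],[0,0,0.0007],[0,0,0.0007],[0,0,0.0007]],"rotation":[[0,0,0],[0,0,0],[0,0,0],[0,0,0],[0,0,0]]}' 0.004; python3 f.py
```

```text
time: 18.32
tool_pos: [594.6, -70.5, 57.8]
tcp_rot: [3.141, -0.0, 1.283]
contact_force: [0.3, 1.8, 0.5]
grip_width: 9.8
finger_force: 29.8
rail-ish F [ 2.69 -0.64  0.2 ] M [-0.122 -0.48  -0.146] [594.64 -70.53  57.85] [ 3.1414e+00 -2.0000e-04  1.2828e+00]
```

```bash
python3 -m pendant '{"dp":[[0.0005,0,0],[0.001,0,0],[0.001,0,0]],"rotation":[[0,0,0],[0,0,0],[0,0,0]]}' |head -2; python3 f.py
```

```text
time: 18.9
tool_pos: [594.7, -70.2, 57.8]
rail-ish F [-0.47  0.48  0.36] M [-0.035  0.167 -0.044] [594.7  -70.07  57.77] [-3.1415e+00  5.0000e-04  1.2828e+00]
```

```bash
python3 -m pendant '{"dp":[[-0.0005,0,0],[-0.001,0,0],[-0.0015,0,0],[-0.0015,0,0]],"rotation":[[0,0,0],[0,0,0],[0,0,0],[0,0,0]]}' |head -2; python3 f.py
```

```text
time: 19.6
tool_pos: [594.6, -70.8, 57.9]
rail-ish F [ 4.17 -0.69  0.48] M [-0.222 -0.69  -0.202] [594.56 -71.06  57.85] [ 3.1412e+00 -2.0000e-04  1.2828e+00]
```

Run:
```python
from h import *
cap('top','t6');cap('side','s6')
a=np.radians(-102.5); xh=np.array([np.cos(a),np.sin(a)]); yh=np.array([-xh[1],xh[0]])
for f in('t5','s5','t6','s6','top1'):
    im=cv2.imread(f'pics/{f}.png').astype(int); b,g,r=im[...,0],im[...,1],im[...,2]
    m=((r-b>70)&(r>110)&(g>70)&(r-b>0.5*r)).astype(np.uint8)
    n,l,s,c=cv2.connectedComponentsWithStats(m,connectivity=8)
    for i in range(1,n):
        if s[i,4]>=3:
            for z in(45,52,61,87):
                q=at(f,c[i],z)[:2]-[534.4,-58.1]
                if abs(q@xh)<90 and abs(q@yh)<40: print(f,c[i].round(1),s[i,4],'z',z,'rail',(q@xh).round(1),(q@yh).round(1))
```

```text
s5 [316.6 231.4] 15 z 45 rail -38.1 13.5
s5 [316.6 231.4] 15 z 52 rail -33.9 11.1
s5 [316.6 231.4] 15 z 61 rail -28.4 7.9
s5 [316.6 231.4] 15 z 87 rail -12.6 -1.1
s5 [322.8 241.5] 19 z 45 rail -6.3 12.3
s5 [322.8 241.5] 19 z 52 rail -2.3 9.9
s5 [322.8 241.5] 19 z 61 rail 2.8 6.7
s5 [322.8 241.5] 19 z 87 rail 17.6 -2.3
s5 [332.5 264.5] 4 z 45 rail 57.1 1.2
s5 [332.5 264.5] 4 z 52 rail 60.5 -1.1
s5 [332.5 264.5] 4 z 61 rail 65.0 -4.1
s5 [332.5 264.5] 4 z 87 rail 77.7 -12.8
s6 [323.2 241.3] 18 z 45 rail -6.4 13.5
s6 [323.2 241.3] 18 z 52 rail -2.5 11.1
s6 [323.2 241.3] 18 z 61 rail 2.7 7.9
s6 [323.2 241.3] 18 z 87 rail 17.5 -1.2
s6 [332.5 264.5] 4 z 45 rail 57.1 1.2
s6 [332.5 264.5] 4 z 52 rail 60.5 -1.1
s6 [332.5 264.5] 4 z 61 rail 65.0 -4.1
s6 [332.5 264.5] 4 z 87 rail 77.7 -12.8
top1 [376.3 233.7] 3 z 45 rail 61.4 1.7
top1 [376.3 233.7] 3 z 52 rail 60.6 0.4
top1 [376.3 233.7] 3 z 61 rail 59.6 -1.2
top1 [376.3 233.7] 3 z 87 rail 56.8 -5.9
```

Side-view strips put the carriage at rail x ≈ 2.6. It stayed where I pushed it, so my grip is 3 mm off the knob axis. I'll open, recentre and regrip.

```bash
python3 -m pendant '{"dp":[[0,0,0],[0,0,0],[-0.0015,0,0],[-0.0029,0,0],[-0.0029,0,0]],"rotation":[[0,0,0],[0,0,0],[0,0,0],[0,0,0],[0,0,0]]}' 0.02; python3 f.py; python3 -m pendant '{"dp":[[0,0,0],[0,0,0],[0,0,0],[0,0,0]],"rotation":[[0,0,0],[0,0,0],[0,0,0],[0,0,0]]}' 0.004; python3 f.py
```

```text
time: 20.52
tool_pos: [593.5, -74.3, 57.8]
tcp_rot: [-3.142, 0.0, 1.283]
contact_force: [0.3, -0.1, -0.1]
grip_width: 19.9
finger_force: 0.0
rail-ish F [-0.01  0.04  0.11] M [-0.079  0.019  0.006] [593.59 -74.02  57.81] [3.1415e+00 1.0000e-04 1.2829e+00]
time: 21.22
tool_pos: [593.6, -73.8, 57.8]
tcp_rot: [3.141, -0.0, 1.283]
contact_force: [1.4, 0.7, 0.8]
grip_width: 9.8
finger_force: 29.9
rail-ish F [ 2.01 -0.17  0.59] M [-0.129 -0.392 -0.132] [593.63 -73.85  57.83] [ 3.1415e+00 -2.0000e-04  1.2827e+00]
```

```bash
python3 -m pendant '{"dp":[[0,0,0],[0,0,0],[0,0,0],[0,0,0],[0,0,0],[0,0,0],[0,0,0],[0,0,0]],"rotation":[[0,0,0.08],[0,0,0.17],[0,0,0.26],[0,0,0.35],[0,0,0.44],[0,0,0.53],[0,0,0.61],[0,0,0.68]]}'; python3 f.py
python3 - <<'E'
from h import *
cap('side','s7')
a=np.radians(-102.5); xh=np.array([np.cos(a),np.sin(a)]); yh=np.array([-xh[1],xh[0]])
im=cv2.imread('pics/s7.png').astype(int); b,g,r=im[...,0],im[...,1],im[...,2]
m=((r-b>70)&(r>110)&(g>70)&(r-b>0.5*r)).astype(np.uint8)
n,l,s,c=cv2.connectedComponentsWithStats(m,connectivity=8)
for i in range(1,n):
    q=at('s7',c[i],87)[:2]-[534.4,-58.1]
    if s[i,4]>2 and abs(q@xh)<90 and abs(q@yh)<40: print(c[i],s[i,4],q@xh,q@yh)
E
```

```text
time: 22.42
tool_pos: [593.6, -75.0, 57.9]
tcp_rot: [3.14, 0.001, 0.601]
contact_force: [0.5, -1.9, 1.0]
grip_width: 9.7
finger_force: 30.1
rail-ish F [-2.07 -0.78  0.82] M [-0.132  0.416  0.186] [593.7  -74.7   57.93] [3.1404e+00 3.0000e-04 6.0460e-01]
[316.05555556 230.83333333] 18 -14.489681610326558 -1.4695762279229991
[322.78947368 240.57894737] 19 15.416136215663247 -1.085171225637886
[332.5 264.5] 4 77.70759504042503 -12.814228391113991
```

Turning pulled the carriage back about 2 mm (centre now 0.5). I'll push it forward again through the knob before clamping.

```bash
cat > s.py <<'E'
from h import *
import sys
f=sys.argv[1]; P=[]
a=np.radians(-102.5); xh=np.array([np.cos(a),np.sin(a)]); yh=np.array([-xh[1],xh[0]])
for k in range(3):
    cap('side',f)
    im=cv2.imread(f'pics/{f}.png').astype(int); b,g,r=im[...,0],im[...,1],im[...,2]
    w=np.clip(r-b-40,0,None)*((r-b>40)&(r>90)&(r-b>0.4*r)); m=(w>0).astype(np.uint8)
    n,l,s,c=cv2.connectedComponentsWithStats(m,connectivity=8)
    for i in range(1,n):
        ww=w*(l==i); v,u=np.mgrid[:400,:640]; p=((u*ww).sum()/ww.sum(),(v*ww).sum()/ww.sum())
        q=at(f,p,87)[:2]-[534.4,-58.1]
        if s[i,4]>2 and abs(q@xh)<45 and abs(q@yh)<20: P.append((q@xh,q@yh,s[i,4]))
print(np.round(P,2).tolist())
r=get_obs()['tool_pos'][:2]-[534.4,-58.1]; print('tcp rail',r@xh,r@yh)
E
python3 -m pendant '{"dp":[[-0.0011,0.001,0],[-0.0022,0.002,0],[-0.0022,0.002,0]],"rotation":[[0,0,0],[0,0,0],[0,0,0]]}'|head -1; python3 f.py;python3 s.py s8;  python3 - <<'E'
from h import *
a=cv2.imread('pics/s8.png')[195:295,265:385]; cv2.imwrite('pics/s8b.png',cv2.resize(a,(720,600),interpolation=cv2.INTER_CUBIC))
E
```

```text
time: 23.05
rail-ish F [ 6.72 -1.67  0.58] M [-0.363 -1.079  0.05 ] [593.49 -75.32  57.91] [-3.1406e+00 -2.3000e-03  6.0310e-01]
[[-14.33, -0.39, 32.0], [15.32, -1.98, 35.0], [-14.33, -0.36, 32.0], [15.33, -1.96, 34.0], [-14.33, -0.36, 32.0], [15.34, -1.98, 34.0]]
tcp rail 3.9920533019207647 61.39983309495584
```

View pics/s8b.png

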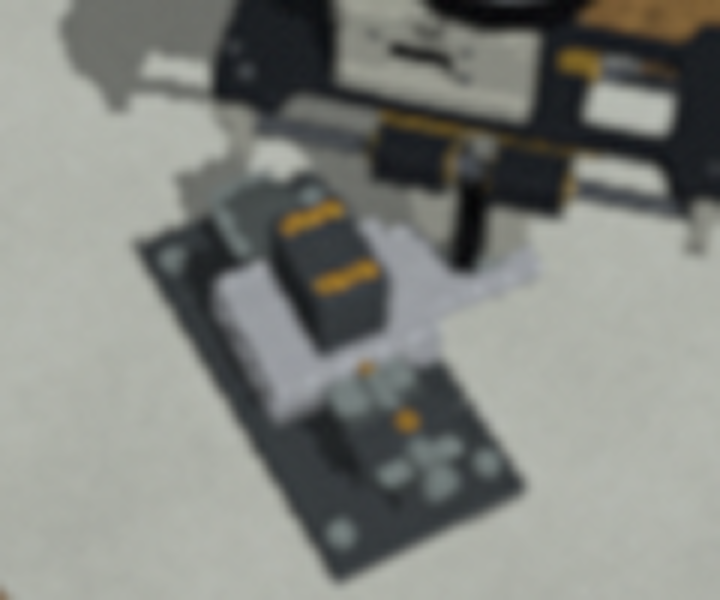

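The side view shows the brass tip at (366,368) just at the carriage's front edge, and the carriage yawed about −3° in its play by the knob torque. Clamping squares it, and the knob is now held at x ≈ 4, so that should carry the carriage onto the tip. I'll turn on in small steps and measure.

```bash
python3 -m pendant '{"dp":[[0.0001,0.0001,0],[0.0002,0.0002,0],[0.0003,0.0003,0],[0.0004,0.0004,0],[0.0004,0.0004,0]],"rotation":[[0,0,0.05],[0,0,0.1],[0,0,0.15],[0,0,0.2],[0,0,0.2]]}'|head -3; python3 f.py;python3 s.py s9
```

```text
time: 24.02
tool_pos: [593.5, -75.3, 57.8]
tcp_rot: [-3.14, -0.001, 0.403]
rail-ish F [ 5.88 -0.22  1.11] M [-0.043 -1.047  0.258] [593.49 -75.3   57.81] [-3.1396e+00 -8.0000e-04  4.0370e-01]
[[-14.33, -0.13, 32.0], [15.39, -1.76, 34.0], [-14.33, -0.19, 32.0], [15.38, -1.79, 34.0], [-14.33, -0.16, 32.0], [15.39, -1.79, 34.0]]
tcp rail 4.003297293850764 61.40258121476709
```

Carriage is still at 0.5: the off-centre push through the knob jams it. I'll ease the knob back to 0.75, let go, re-push through the vice block, then finish clamping.

```bash
python3 -m pendant '{"dp":[[0.0006,-0.0008,0],[0.0012,-0.0016,0],[0.0012,-0.0016,0],[0.0012,-0.0016,0]],"rotation":[[0,0,0],[0,0,-0.07],[0,0,-0.14],[0,0,-0.2]]}'|head -3; python3 f.py;python3 -m pendant '{"dp":[[0,0,0],[0,0,0],[0,0,-0.005],[0,0,-0.03],[0,0,-0.05],[0,0,-0.05]],"rotation":[[0,0,0],[0,0,0],[0,0,0],[0,0,0],[0,0,0],[0,0,0]]}' 0.024; python3 s.py s10
```

```text
time: 24.88
tool_pos: [593.9, -74.7, 57.9]
tcp_rot: [-3.141, -0.0, 0.604]
rail-ish F [ 2.71 -0.5   1.6 ] M [-0.036 -0.472 -0.076] [593.88 -74.74  57.82] [-3.1412e+00 -2.0000e-04  6.0150e-01]
time: 25.82
tool_pos: [595.0, -75.5, 109.6]
tcp_rot: [3.139, -0.002, 0.603]
contact_force: [0.1, -0.7, -0.3]
grip_width: 23.8
finger_force: 0.0
[[-14.33, -0.73, 31.0], [15.53, -1.63, 32.0], [-14.34, -0.67, 32.0], [15.52, -1.68, 32.0], [-14.33, -0.75, 31.0], [15.53, -1.64, 32.0]]
tcp rail 3.743757122175722 61.20663917307562
```

```bash
python3 -m pendant '{"dp":[[-0.01,-0.012,0],[-0.02,-0.024,0],[-0.03,-0.036,0],[-0.0396,-0.047,0],[-0.0396,-0.047,0],[-0.0396,-0.047,0],[-0.0396,-0.047,0],[-0.0396,-0.047,0]],"rotation":[[0,0,-0.15],[0,0,-0.3],[0,0,-0.45],[0,0,-0.6],[0,0,-0.75],[0,0,-0.75],[0,0,-0.75],[0,0,-0.75]]}' 0.04
python3 - <<'E'
from h import *
a=np.radians(-102.5); xh=np.array([np.cos(a),np.sin(a)]); yh=np.array([-xh[1],xh[0]])
o=get_obs();r=o['tool_pos'][:2]-[534.4,-58.1];print(r@xh,r@yh,o['tool_pos'],o['tcp_rot'])
E
```

```text
time: 26.98
tool_pos: [534.6, -58.9, 107.5]
tcp_rot: [-3.141, 0.0, 1.351]
contact_force: [-0.0, -0.1, 0.2]
grip_width: 40.0
finger_force: 0.0
0.6883306992540599 0.4014411784862508 [534.64294339 -58.85890229 107.51627465] [-3.14121080e+00  1.13345363e-04  1.35114106e+00]
```

```bash
python3 -m pendant '{"dp":[[0,-0.0005,0.02],[0,-0.0005,0.038],[0,-0.0005,0.047],[0,-0.0005,0.051],[0,-0.0005,0.0515],[0,-0.0005,0.0515]],"rotation":[[0,0,0],[0,0,0],[0,0,0],[0,0,0],[0,0,0],[0,0,0]]}'|sed -n 4p; python3 -m pendant '{"dp":[[0,0,0],[0,0,0],[0,0,0],[0,0,0]],"rotation":[[0,0,0],[0,0,0],[0,0,0],[0,0,0]]}' 0.02; python3 f.py;  python3 -m pendant '{"dp":[[-0.001,0,0],[-0.002,0,0],[-0.003,0,0],[-0.003,0,0]],"rotation":[[0,0,0],[0,0,0],[0,0,0],[0,0,0]]}'|sed -n 4p; python3 f.py; python3 s.py s11
```

```text
contact_force: [1.2, 0.0, 0.5]
time: 28.22
tool_pos: [534.4, -58.8, 56.7]
tcp_rot: [3.141, 0.0, 1.353]
contact_force: [-0.5, -0.1, 3.6]
grip_width: 29.8
finger_force: 29.5
rail-ish F [-0.36  0.64  5.37] M [-0.003  0.047  0.041] [534.44 -58.79  56.67] [3.1408e+00 1.0000e-04 1.3528e+00]
contact_force: [2.6, 10.6, 5.3]
rail-ish F [11.46  0.26  6.34] M [-0.06  -1.902  0.045] [534.29 -59.36  56.76] [ 3.1405 -0.0033  1.3525]
[[-12.57, 7.62, 7.0], [16.37, -0.09, 27.0], [-12.56, 7.65, 7.0], [16.39, -0.09, 27.0], [-12.54, 7.64, 7.0], [16.37, -0.06, 27.0]]
tcp rail 1.2432294637221173 0.17690434389970883
```

That's rigid at 11 N, so the knob evidently did not turn back (finger compliance took up the 0.2 rad) and the clamp pad is holding. I'll relax, go back to the knob and loosen it properly.

```bash
python3 -m pendant '{"dp":[[0.0015,0,0],[0.003,0,0],[0.003,0,0]],"rotation":[[0,0,0],[0,0,0],[0,0,0]]}'|sed -n 4p; python3 -m pendant '{"dp":[[0,0,0],[0,0,0],[0,0,-0.02],[0,0,-0.05],[0,0.02,-0.055],[-0.0015,0.045,-0.055],[-0.003,0.0615,-0.055],[-0.003,0.0615,-0.055]],"rotation":[[0,0,0],[0,0,0],[0,0,0],[0,0,0.15],[0,0,0.32],[0,0,0.49],[0,0,0.66],[0,0,0.75]]}' 0.04
python3 - <<'E'
from h import *
a=np.radians(-102.5); xh=np.array([np.cos(a),np.sin(a)]); yh=np.array([-xh[1],xh[0]])
cap('wrist','w12')
o=get_obs();r=o['tool_pos'][:2]-[534.4,-58.1];print(r@xh,r@yh,o['tool_pos'],o['tcp_rot'])
E
```

```text
contact_force: [-0.9, -1.9, 5.4]
time: 30.65
tool_pos: [594.3, -75.2, 110.7]
tcp_rot: [-3.141, 0.0, 0.599]
contact_force: [0.1, 0.4, -0.1]
grip_width: 39.8
finger_force: 0.0
3.6883068284325002 61.55470096065222 [593.69731306 -75.02375494 110.59100003] [-3.14090006e+00  5.71637817e-04  5.96037004e-01]
```

```bash
python3 -m pendant '{"dp":[[0,0,0.02],[0,0,0.038],[0,0,0.047],[0,0,0.052],[0,0,0.0528],[0,0,0.0528]],"rotation":[[0,0,0],[0,0,0],[0,0,0],[0,0,0],[0,0,0],[0,0,0]]}' 0.026|sed -n 2,4p; python3 -m pendant '{"dp":[[0,0,0],[0,0,0],[0,0,0],[0,0,0]],"rotation":[[0,0,0],[0,0,0],[0,0,0],[0,0,0]]}' 0.004|sed -n 4,6p; python3 f.py;  python3 -m pendant '{"dp":[[0,0,0],[0,0,0],[0,0,0],[0,0,0],[0,0,0],[0,0,0]],"rotation":[[0,0,-0.1],[0,0,-0.2],[0,0,-0.3],[0,0,-0.4],[0,0,-0.5],[0,0,-0.5]]}'|sed -n 3,4p; python3 f.py
```

```text
tool_pos: [593.9, -75.0, 59.0]
tcp_rot: [3.141, -0.001, 0.603]
contact_force: [0.3, -0.1, 0.2]
contact_force: [0.6, 0.1, 1.8]
grip_width: 9.6
finger_force: 30.0
rail-ish F [0.84 0.55 1.71] M [ 0.099 -0.121  0.066] [593.65 -74.85  58.66] [ 3.1414e+00 -1.0000e-04  6.0290e-01]
tcp_rot: [3.141, -0.001, 1.102]
contact_force: [0.7, 2.9, 0.8]
rail-ish F [ 3.25 -0.12  1.55] M [-0.074 -0.584 -0.134] [593.75 -74.74  58.55] [ 3.1413e+00 -4.0000e-04  1.1012e+00]
```

```bash
python3 -m pendant '{"dp":[[0,0,0],[0,0,0],[0,0,-0.025],[0,0,-0.05],[-0.004,-0.018,-0.05],[-0.009,-0.04,-0.05],[-0.0134,-0.0602,-0.05],[-0.0134,-0.0602,-0.05]],"rotation":[[0,0,0],[0,0,0],[0,0,0],[0,0,0],[0,0,-0.1],[0,0,-0.2],[0,0,-0.25],[0,0,-0.25]]}' 0.026|sed -n 2,4p;  python3 -m pendant '{"dp":[[0,0,0],[0,0,0.02],[0,0,0.038],[0,0,0.047],[0,0,0.052],[0,0,0.0526],[0,0,0.0526]],"rotation":[[0,0,0],[0,0,0],[0,0,0],[0,0,0],[0,0,0],[0,0,0],[0,0,0]]}' 0.04|sed -n 1,5p; python3 f.py; python3 s.py s13
```

```text
tool_pos: [532.8, -59.7, 108.6]
tcp_rot: [-3.141, 0.0, 1.352]
contact_force: [0.3, 0.1, 0.1]
time: 34.98
tool_pos: [534.2, -59.8, 56.4]
tcp_rot: [3.141, 0.0, 1.353]
contact_force: [0.1, 0.7, -0.1]
grip_width: 40.0
rail-ish F [-0.22  0.06 -0.06] M [-0.092  0.033  0.001] [534.  -59.8  56.3] [3.1409e+00 1.0000e-04 1.3528e+00]
[[-11.62, 4.3, 14.0], [17.57, -0.71, 32.0], [-11.59, 4.19, 14.0], [17.56, -0.72, 32.0], [-11.58, 4.18, 14.0], [17.57, -0.62, 32.0]]
tcp rail 1.7167440386306638 -0.16279990837644032
```

```bash
python3 -m pendant '{"dp":[[0,0,0],[0,0,0],[0,0,0],[0,0,0]],"rotation":[[0,0,0],[0,0,0],[0,0,0],[0,0,0]]}' 0.02|sed -n 4,6p;  python3 -m pendant '{"dp":[[-0.0006,0,-0.0003],[-0.0012,0,-0.0006],[-0.0018,0,-0.0008],[-0.0018,0,-0.0008]],"rotation":[[0,0,0],[0,0,0],[0,0,0],[0,0,0]]}'|sed -n 4p; python3 f.py; python3 s.py s14
```

```text
contact_force: [1.1, 0.4, 1.1]
grip_width: 29.8
finger_force: 30.0
contact_force: [0.8, 2.3, -4.8]
rail-ish F [ 2.59 -0.27 -5.  ] M [-0.042 -0.461  0.015] [533.02 -61.38  56.48] [-3.1407 -0.      1.3528]
[[-10.09, 6.97, 4.0], [18.87, -1.02, 30.0], [-10.07, 6.93, 4.0], [18.85, -1.17, 31.0], [-10.4, 6.98, 6.0], [18.84, -1.18, 30.0]]
tcp rail 3.508697651282044 -0.5596915674186228
```

The carriage now slides freely and sits about 4 mm into the spring (strip at 18.9, contact near 14.7). I'll lower it, release and return to the knob.

```bash
python3 -m pendant '{"dp":[[0,0,0.0005],[0,0,0.0009],[0,0,0.0009]],"rotation":[[0,0,0],[0,0,0],[0,0,0]]}'|sed -n 4p; python3 -m pendant '{"dp":[[0,0,0],[0,0,0],[0,0,-0.02],[0,0,-0.05],[0,0.02,-0.055],[0,0.045,-0.055],[0,0.062,-0.055],[0,0.062,-0.055]],"rotation":[[0,0,0],[0,0,0],[0,0,0],[0,0,0.05],[0,0,0.15],[0,0,0.25],[0,0,0.3],[0,0,0.3]]}' 0.04|head -3; python3 s.py s15;python3 -m pendant '{"dp":[[0,0,0],[0,0,0.02],[0,0,0.038],[0,0,0.047],[0,0,0.052],[0,0,0.0526],[0,0,0.0526]],"rotation":[[0,0,0],[0,0,0],[0,0,0],[0,0,0],[0,0,0],[0,0,0],[0,0,0]]}' 0.026; python3 s.py s16
```

```text
contact_force: [-1.2, 2.2, -2.3]
time: 38.05
tool_pos: [594.7, -75.4, 110.8]
tcp_rot: [3.14, 0.0, 1.053]
[[-10.91, -1.28, 29.0], [18.89, -0.58, 32.0], [-10.92, -1.31, 29.0], [18.88, -0.56, 32.0], [-10.9, -1.3, 29.0], [18.88, -0.6, 32.0]]
tcp rail 3.5785474740511627 60.98980977985941
time: 39.08
tool_pos: [594.3, -75.0, 58.7]
tcp_rot: [3.141, -0.0, 1.053]
contact_force: [-0.6, 0.2, -1.0]
grip_width: 25.8
finger_force: 0.0
[[-10.76, 0.49, 26.0], [18.89, -0.63, 32.0], [-10.77, 0.52, 26.0], [18.89, -0.56, 32.0], [-10.79, 0.5, 26.0], [18.9, -0.6, 32.0]]
tcp rail 3.5486461992248257 62.050936550793786
```

```bash
python3 -m pendant '{"dp":[[0,0,0],[0,0,0],[0,0,0],[0,0,0]],"rotation":[[0,0,0],[0,0,0],[0,0,0],[0,0,0]]}' 0.004|sed -n 5,6p; python3 f.py; python3 s.py s17; python3 -m pendant '{"dp":[[-0.0002,0,0],[-0.0004,0.0001,0],[-0.0006,0.0002,0],[-0.0008,0.0003,0],[-0.001,0.0003,0],[-0.001,0.0003,0],[-0.001,0.0003,0]],"rotation":[[0,0,0.1],[0,0,0.2],[0,0,0.3],[0,0,0.4],[0,0,0.5],[0,0,0.6],[0,0,0.6]]}'|head -3; python3 f.py;python3 s.py s18
```

```text
grip_width: 9.7
finger_force: 29.9
rail-ish F [-0.72 -0.79  1.34] M [-0.175  0.122 -0.048] [594.1  -75.01  58.29] [3.1411 0.     1.0527]
[[-12.19, 0.77, 25.0], [17.51, -1.98, 33.0], [-12.19, 0.79, 25.0], [17.53, -1.96, 33.0], [-12.19, 0.82, 26.0], [17.54, -1.97, 33.0]]
tcp rail 3.585496978978295 61.961288633324806
time: 40.95
tool_pos: [594.1, -75.6, 58.5]
tcp_rot: [3.141, -0.001, 0.454]
rail-ish F [ 2.59 -1.33  2.68] M [-0.256 -0.425  0.18 ] [594.06 -75.59  58.47] [ 3.1414e+00 -9.0000e-04  4.5430e-01]
[[-13.57, -0.72, 30.0], [16.17, -1.97, 33.0], [-13.64, -0.67, 30.0], [16.19, -1.99, 33.0], [-13.56, -0.76, 29.0], [16.16, -2.0, 33.0]]
tcp rail 4.192906908696408 62.02994951326266
```

```bash
python3 -m pendant '{"dp":[[-0.0001,0.0003,0],[-0.0002,0.0006,0],[-0.0002,0.0008,0],[-0.0002,0.0008,0],[-0.0002,0.0008,0]],"rotation":[[0,0,0.07],[0,0,0.14],[0,0,0.2],[0,0,0.25],[0,0,0.25]]}'|head -3; python3 f.py;python3 s.py s19
```

```text
time: 41.92
tool_pos: [594.2, -75.8, 58.5]
tcp_rot: [-3.141, -0.001, 0.203]
rail-ish F [ 5.88 -1.24  4.17] M [-0.201 -1.042  0.387] [594.17 -75.84  58.47] [-3.1408e+00 -9.0000e-04  2.0380e-01]
[[-13.51, -0.77, 29.0], [16.24, -1.75, 33.0], [-13.53, -0.79, 29.0], [16.24, -1.79, 33.0], [-13.52, -0.78, 29.0], [16.25, -1.78, 33.0]]
tcp rail 4.398625628863596 62.183156134280765
```

```bash
python3 -m pendant '{"dp":[[0,0,0],[0,0,0],[0,0,0],[0,0,0]],"rotation":[[0,0,-0.05],[0,0,-0.1],[0,0,-0.1],[0,0,-0.1]]}'|head -1; python3 f.py;python3 s.py s20
```

```text
time: 42.78
rail-ish F [ 7.32 -1.8   3.48] M [-0.292 -1.219  0.071] [594.35 -75.64  58.43] [-3.1405e+00 -1.5000e-03  3.0280e-01]
[[-13.53, -0.71, 30.0], [16.22, -1.68, 32.0], [-13.53, -0.68, 30.0], [16.22, -1.7, 32.0], [-13.54, -0.71, 30.0], [16.23, -1.69, 32.0]]
tcp rail 4.124380416857247 62.32022586841638
```

```bash
python3 -m pendant '{"dp":[[0,0,0],[0,0,0],[0,0,0],[0,0,0],[0,0,0]],"rotation":[[0,0,0.08],[0,0,0.15],[0,0,0.2],[0,0,0.22],[0,0,0.22]]}'|sed -n 3p; python3 f.py; python3 s.py s21; python3 -m pendant '{"dp":[[0,0,0],[0,0,0],[0,0,0]],"rotation":[[0,0,-0.07],[0,0,-0.13],[0,0,-0.13]]}'|sed -n 3p; python3 f.py
```

```text
tcp_rot: [-3.141, -0.001, 0.084]
rail-ish F [ 7.45 -1.75  3.4 ] M [-0.267 -1.183  0.445] [594.34 -75.73  58.46] [-3.1406e+00 -1.2000e-03  8.3900e-02]
[[-13.55, -0.68, 30.0], [16.22, -1.68, 32.0], [-13.56, -0.71, 30.0], [16.21, -1.7, 32.0], [-13.54, -0.67, 30.0], [16.21, -1.66, 32.0]]
tcp rail 4.231349901198018 62.31871871801625
tcp_rot: [-3.14, -0.002, 0.214]
rail-ish F [ 8.01 -1.86  3.94] M [-0.363 -1.298  0.099] [594.46 -75.53  58.47] [-3.1404e+00 -1.6000e-03  2.1300e-01]
```

Wing is at about 1.10–1.13 rad, and about 0.45 N m of torque was reached. Firm, not over. I'll unload the fingers, let go and lift clear.

```bash
python3 -m pendant '{"dp":[[0.0005,-0.0011,0],[0.001,-0.0022,0],[0.001,-0.0022,0]],"rotation":[[0,0,-0.03],[0,0,-0.03],[0,0,-0.03]]}'|sed -n 4p; python3 f.py; python3 -m pendant '{"dp":[[0,0,0],[0,0,0],[0,0,-0.01],[0,0,-0.04],[0,0,-0.1],[0,0,-0.15],[0.03,0,-0.18],[0.06,0,-0.18]],"rotation":[[0,0,0],[0,0,0],[0,0,0],[0,0,0],[0,0,0],[0,0,0],[0,0,0],[0,0,0]]}' 0.028; python3 s.py s22
python3 - <<'E'
from h import *
t=[cv2.resize(cv2.imread(f'pics/{f}.png')[200:290,275:365],(400,400),interpolation=cv2.INTER_CUBIC) for f in('side1','s22')]
cap('top','t22'); a=cv2.imread('pics/t22.png')[190:265,300:410]; t.append(None); 
cv2.imwrite('pics/fin.png',np.hstack([t[0],t[1]]));
E
```

```text
contact_force: [2.8, -0.2, 4.8]
rail-ish F [ 0.31 -3.33  4.23] M [-0.537 -0.005  0.071] [594.76 -74.88  58.47] [ 3.1407e+00 -8.0000e-04  2.4250e-01]
time: 46.25
tool_pos: [654.2, -60.0, 242.9]
tcp_rot: [3.138, -0.006, 0.242]
contact_force: [0.3, -0.8, -0.6]
grip_width: 28.4
finger_force: 0.0
[[-13.66, -0.54, 30.0], [16.19, -1.67, 32.0], [-13.65, -0.55, 30.0], [16.17, -1.67, 32.0], [-13.64, -0.52, 30.0], [16.19, -1.67, 32.0]]
tcp rail -24.244189642244415 115.88769217038819
```

View pics/fin.png

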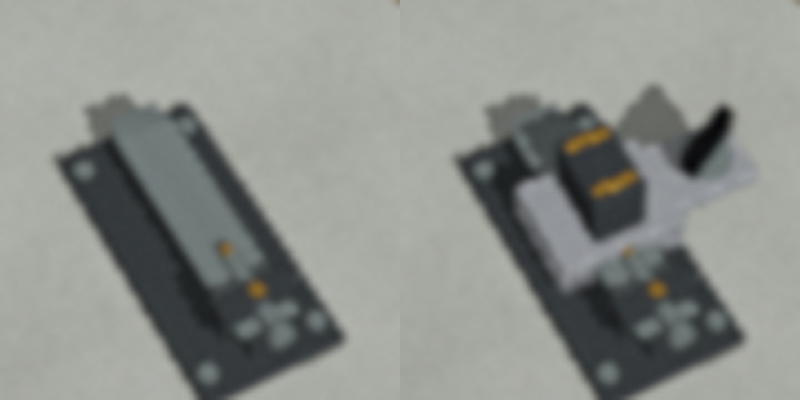

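Run:
```python
from h import *
a=np.radians(-102.5); xh=np.array([np.cos(a),np.sin(a)])
for f,z in(('side1',45),('s22',45),('top1',45),('t22',45)):
    im=cv2.imread(f'pics/{f}.png').astype(float); d=im[...,2]-im[...,0]; bg=np.median(d[225:240,300:360]) if 0 else 0
    v,u=np.mgrid[:400,:640]; S=[]
    for vv in range(190,290):
        for uu in range(290,400):
            if d[vv,uu]>18:
                q=at(f,(uu,vv),45)[:2]-[534.4,-58.1]; x=q@xh; y=q@np.array([-xh[1],xh[0]])
                if 22<x<45 and abs(y)<7: S.append((round(x,1),round(y,1),int(d[vv,uu])))
    S=np.array(sorted(S)); print(f, S.tolist(), 'wmean',(S[:,0]*S[:,2]).sum()/S[:,2].sum() if len(S) else None)
```

```text
side1 [[26.7, -3.2, 27.0], [27.7, -1.2, 55.0], [28.8, 0.8, 45.0], [28.9, -4.5, 29.0], [30.0, -2.5, 59.0], [31.1, -0.5, 51.0], [32.2, 1.4, 19.0], [32.3, -3.8, 26.0], [33.4, -1.8, 22.0]] wmean 29.792792792792792
s22 [[28.8, 0.8, 20.0], [30.0, -2.5, 30.0], [31.1, -0.5, 39.0], [32.2, 1.4, 20.0], [32.3, -3.8, 21.0], [33.4, -1.8, 22.0]] wmean 31.223684210526315
top1 [[27.0, 0.4, 31.0], [27.3, -2.2, 25.0], [29.5, 0.8, 77.0], [29.9, -1.8, 67.0], [32.0, 1.2, 69.0], [32.4, -1.4, 66.0], [34.6, 1.6, 19.0], [34.9, -0.9, 19.0]] wmean 30.727077747989277
t22 [] wmean None
```

The brass tip now shows about half as much as before (at (628,252), was (225,249) in the left panel), so it is pressed in about 2 mm. The wing is about 63° round and the gripper is clear. Handing in.

```bash
python3 -c "
from plant import workorder; print(workorder.close_job())"
```

```text
the job is handed in; nothing more can be done
None
```

I handed the job in at about 46 s. The vice is on the rail pressing the sprung tip in about 2 mm, the clamp knob is at about 1.1 rad, and the gripper is clear. I had to loosen the first clamping because it let the carriage slip back, push the vice home again and re-clamp. The most I pushed on it was about 11 N while the pad was holding it.

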